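Put the lathe's change gears away in their tray

ROBOT

A 7-joint arm with a two-finger parallel gripper is mounted at the origin on the work surface. World frame = base frame: x ahead of the robot, y to its left, z up, the work surface at z = 0. Lengths are in m, angles in rad, forces in N, time in s.
With the tool pointing down it reaches from about 0.425 to 0.95 m from the base axis. Payload 16.7 kg.
Tool frame: the origin (TCP) lies at the very end of the fingers, on their centre line; the grasp point (between the pads) lies 19 mm behind it; y points along the fingers, z is the direction in which the jaws open and shut, and the axes are right-handed (so a half turn about y gives the same grasp; the last joint's range is limited). The gripper opens to 94 mm and grips with 3 to 60 N. Pads are 16 mm wide; open, the fingers measure 119 mm over their backs; the gripper's body (75 mm by 177 mm) begins 78 mm behind the grasp point.
Start: joints at [0.979, 0.426, 0.074, 1.606, -0.034, 1.111, -0.067], TCP at [0.289, -0.61, 0.205] pointing down, gripper open.
Joint ranges: [-2.85, 2.85], [-0.5, 2.14], [-1.23, 1.37], [0.21, 2.46], [-1.02, 4.16], [0.16, 2.05], [-2.73, 2.73]. Speed limits (rad/s): [1.89, 1.89, 2.39, 2.39, 3.01, 3.01, 3.01].

INTERFACE

Orientations are given as a unit quaternion [w, x, y, z].
In Python, from plant import manip, vision, nets gives the robot as it stands. The module is installed in compiled form; this text tells all that it offers.
- The arm moves only by the tool jog_arm, never from a script. Its arguments are lists of equal length, an entry for each row: "offset": the shift along the tool's x, y, z in mm, a list of three; "rot": the turn, a rotation vector about the tool's x, y, z in degrees, a list of three; "fingers": the closure, from -1 (fully open) to 1 (shut), so that 0 is half open. A call has 1 to 8 rows; each row is the pose to reach, as a shift and turn from the pose commanded when the call began, along the tool's axes at that moment; what a row does not reach only later rows make up. A row lasts 1/12 s, in which the tool goes at most 41.7 mm and 7.16 degrees, less where a joint would pass 70% of its speed; a pose out of reach is approached as far as the arm can. A call with a gripper value outside its range is refused whole. The fingers move at their own pace and stop on an object; "force" is the grip in N (left out, the last holds). Time passes only in rows, so rows that repeat a pose let the fingers close. It gives the time, the measured TCP pose, the force and the opening at its end, in the units of the state.
- manip.get_state(): the state, without advancing time (a new reading comes with each control period).
- vision.get_image(name): name is "side" or "top"; returns a dict with "img" (400x640x3 uint8, blue, green, red), "mtx" (3x3 intrinsics, pixels), "dist" ([k1, k2, p1, p2, k3] as OpenCV has them; the pictures are not rectified), "rvec" (rotation vector, rad) and "tvec" (3), from world to camera coordinates, as OpenCV has them. Camera axes: x right, y down, z forward; pixel columns grow to the right and rows downward; lengths in m; the calibration is good to about 2 mm. A picture is of the moment at which its call begins. There is no depth.
- manip.hand_in(): hands the job in, once; it reports no verdict.
Trained networks look in a picture, given as the dict that the camera call returned (one of the last four; its "shot" number tells which), for a name from the list of things; names that differ only in an ending like _2 or _b are one class to them, and where a whole thing is asked for, a point or a joint stands for the part that bears it (a point fixed in the world has none). Each returns a list of dicts, best first, with "confidence" (0 to 1); they miss things now and then, are a little off and sometimes report something else, mostly with a low value. They report only what shows in the picture. A call takes as long as a camera call. They do not tell look-alikes from the thing itself.
- nets.spot_in(picture, query): "extent" ([centre column, centre row, width, height] in pixels, round what is visible of it).
- nets.masks_of(picture, query): "region" (400x640 bool, what is visible of it) and "extent" ([centre column, centre row, width, height] in pixels, round what is visible of it).
The state is a dict: "t": time; "q": joint angles; "joint_vel": joint speeds; "tau": joint torques, N m; "ee_pos": TCP position; "orientation": TCP orientation; "ft_force": force on the tool from outside, world axes, zero at the start; "torque": the same for the moment, N m; "gripper_width": finger opening in m.
Only numpy, scipy, OpenCV 4.12 (cv2) and the standard library are available. Lean on these libraries where they do the work, as an engineer would, in place of code of your own. Each camera call takes 0.05 s, during which the arm holds its last target. There are 200 camera calls.

TASK

Put the three toothed change gears away in the wooden tray, each lying flat, hub up, in the pocket made for its size: small gear in the smallest recess, medium in the middle-sized, large in the largest. Set each gear down rather than dropping it, and leave the three smooth, toothless blanks where they lie.

Things in the scene. Friction and masses are not known exactly. Their poses are not given: they have to be found in the camera images.
- gear_small_center (a point): The small gear: loose, bare steel, flat on its toothed disc, hub up. Disc 46 mm across the teeth, 14 mm thick, 9 coarse square teeth; on it a smooth round hub 28 mm in diameter, 32 mm high, dark bore spot on top; 46 mm high in all, under 0.7 kg. Point: on the axis, 23 mm above its underside (9 mm above the disc's top face); z up the axis. Grip the hub, fingertips above the disc.
- gear_medium_center (a point): The medium gear: loose, bare steel, flat on its toothed disc, hub up. Disc 62 mm across the teeth, 14 mm thick, 12 coarse square teeth; on it a smooth round hub 28 mm in diameter, 32 mm high, dark bore spot on top; 46 mm high in all, under 0.7 kg. Point: on the axis, 23 mm above its underside (9 mm above the disc's top face); z up the axis. Grip the hub, fingertips above the disc.
- gear_large_center (a point): The large gear: loose, bare steel, flat on its toothed disc, hub up. Disc 78 mm across the teeth, 14 mm thick, 16 coarse square teeth; on it a smooth round hub 28 mm in diameter, 32 mm high, dark bore spot on top; 46 mm high in all, under 0.7 kg. Point: on the axis, 23 mm above its underside (9 mm above the disc's top face); z up the axis. Grip the hub, fingertips above the disc.
- blank_small_center (a point): The small gear blank, the look-alike: same bare steel and sizes as the small gear (disc 46 mm across, 14 mm thick, hub 28 mm in diameter, 46 mm high in all) but its disc edge is smooth, with no teeth. Loose. The point is on the axis half-way up, 23 mm above its underside.
- blank_medium_center (a point): The medium gear blank, the look-alike: same bare steel and sizes as the medium gear (disc 62 mm across, 14 mm thick, hub 28 mm in diameter, 46 mm high in all) but its disc edge is smooth, with no teeth. Loose. The point is on the axis half-way up, 23 mm above its underside.
- blank_large_center (a point): The large gear blank, the look-alike: same bare steel and sizes as the large gear (disc 78 mm across, 14 mm thick, hub 28 mm in diameter, 46 mm high in all) but its disc edge is smooth, with no teeth. Loose. The point is on the axis half-way up, 23 mm above its underside.
- pocket_small_floor (a point): Pocket for the small gear: one of three pale wood blocks, 108 mm square, fixed in a row in a dark wood tray, in any order. Grey-lined square recess 68 x 68 mm (smallest of the three), 14 mm deep. Point: centre of the recess floor, 10 mm above the table; tray ends rise 18 mm above it. A seated gear's point is 23 mm above this one. x, y along the recess's sides.
- pocket_medium_floor (a point): Pocket for the medium gear: one of three pale wood blocks, 108 mm square, fixed in a row in a dark wood tray, in any order. Grey-lined square recess 84 x 84 mm (middle of the three), 14 mm deep. Point: centre of the recess floor, 10 mm above the table; tray ends rise 18 mm above it. A seated gear's point is 23 mm above this one. x, y along the recess's sides.
- pocket_large_floor (a point): Pocket for the large gear: one of three pale wood blocks, 108 mm square, fixed in a row in a dark wood tray, in any order. Grey-lined square recess 100 x 100 mm (largest of the three), 14 mm deep. Point: centre of the recess floor, 10 mm above the table; tray ends rise 18 mm above it. A seated gear's point is 23 mm above this one. x, y along the recess's sides.
There are look-alikes about, which are no part of the job. Leave any green, orange or yellow look-alike of the part that bears gear_small_center alone.

How it is judged:
By the outcome, as a careful person would: the job done as asked, in the order asked, and still so for the second after the job is handed in, with the robot touching nothing.
It also fails if it takes over 77 s, if anything falls off the work surface, if the arm or the gripper's body presses on something with over 40 N, if the wrist force passes 120 N, or if a joint passes its speed limit or range.

## Working session

There is one attempt and no reset: what is moved stays moved. The work goes in short steps, Python scripts to look and compute and a tool call to move; the robot and the scene stay as the last step left them, time stands still between calls to the robot, and variables do not carry over. Pictures are saved under pics/ and viewed, about 12 in all and at most 16, crops included, and the job is handed in when it is done.

Besides the shell and the picture viewer there is one more tool, called as name(argument=value, ...) on one line, values as JSON. jog_arm: Moves the arm, as the interface text tells. Its arguments: {"type":"object","properties":{"offset":{"type":"array"},"rot":{"type":"array"},"fingers":{"type":"array"},"force":{"type":"number"}},"required":["offset","rot","fingers"]}

```bash
mkdir -p pics
cat > h.py <<'E'
from plant import manip, vision, nets
import numpy as np, cv2
def ray(p,uv,z):
    "pixel -> world point at height z"
    R=cv2.Rodrigues(np.array(p["rvec"],float))[0];t=np.array(p["tvec"],float).ravel()
    n=cv2.undistortPoints(np.array([[uv]],float),np.array(p["mtx"]),np.array(p["dist"])).ravel()
    d=R.T@np.array([n[0],n[1],1]);c=-R.T@t
    return c+d*(z-c[2])/d[2]
def proj(p,X):
    return cv2.projectPoints(np.array(X,float).reshape(-1,1,3),np.array(p["rvec"],float),np.array(p["tvec"],float),np.array(p["mtx"]),np.array(p["dist"]))[0].reshape(-1,2)
E
python3 - <<'E'
from h import *
s=manip.get_state();print({k:np.round(v,3).tolist() for k,v in s.items()})
for n in("top","side"):
    p=vision.get_image(n);cv2.imwrite(f"pics/{n}0.png",p["img"])
    R=cv2.Rodrigues(np.array(p["rvec"],float))[0];print(n,"cam",-R.T@np.array(p["tvec"]).ravel(),R[2])
    for q in["gear_small_center","gear_medium_center","gear_large_center","blank_small_center","pocket_small_floor","pocket_medium_floor","pocket_large_floor"]:
        for r in nets.spot_in(p,q)[:7]:
            e=r["extent"];print(n,q,round(r["confidence"],2),np.round(e,0),ray(p,e[:2],.02).round(3)[:2])
E
```

```text
{'t': 0.0, 'q': [0.979, 0.427, 0.074, 1.607, -0.034, 1.111, -0.067], 'joint_vel': [0.001, -0.001, -0.001, -0.0, 0.001, -0.0, 0.001], 'tau': [0.003, -93.58, 3.669, -45.419, -0.049, 0.02, -0.0], 'ee_pos': [0.289, -0.61, 0.205], 'orientation': [0.155, -0.155, 0.69, -0.689], 'ft_force': [0.014, 0.171, 1.011], 'torque': [0.06, 0.004, 0.044], 'gripper_width': 0.094}
top cam [ 0.36232319 -0.01180339  1.05249745] [ 0.17556685 -0.00456872 -0.98445691]
top gear_small_center 0.75 [437. 204.  16.  12.] [ 0.534 -0.366]
top gear_small_center 0.74 [406. 191.  12.  17.] [ 0.573 -0.277]
top gear_small_center 0.71 [411. 164.  15.  18.] [ 0.653 -0.298]
top gear_small_center 0.63 [439. 164.  16.  14.] [ 0.653 -0.38 ]
top gear_small_center 0.45 [461. 232.  12.  16.] [ 0.453 -0.427]
top gear_medium_center 0.91 [239. 240.  23.  21.] [0.441 0.199]
top gear_large_center 0.63 [386. 234.  28.  27.] [ 0.45  -0.215]
top blank_small_center 0.56 [180. 217.  23.  15.] [0.508 0.369]
top pocket_small_floor 0.71 [259. 186.  44.  38.] [0.594 0.144]
top pocket_medium_floor 0.73 [296. 187.  37.  41.] [0.591 0.039]
top po
[... 162 characters left out ...]
93066] [ 0.45308196 -0.62748699 -0.63322731]
side gear_small_center 0.77 [342. 138.  16.  18.] [ 0.656 -0.295]
side gear_small_center 0.71 [423. 140.  17.  18.] [ 0.46  -0.428]
side gear_small_center 0.66 [389. 142.  17.  18.] [ 0.535 -0.358]
side gear_small_center 0.57 [363. 151.  15.  20.] [ 0.571 -0.274]
side gear_small_center 0.5 [357. 129.  21.  16.] [ 0.647 -0.364]
side gear_large_center 0.97 [389. 177.  25.  32.] [ 0.454 -0.21 ]
side blank_small_center 0.85 [207. 323.  24.  30.] [0.509 0.375]
side blank_small_center 0.43 [297. 285.  30.  30.] [0.431 0.21 ]
side pocket_small_floor 0.58 [255. 234.  68.  49.] [0.594 0.153]
side pocket_medium_floor 0.63 [286. 208.  61.  43.] [0.593 0.043]
```

Run:
```python
import cv2
a=cv2.imread("pics/top0.png")[130:290,160:490];cv2.imwrite("pics/top0c.png",cv2.resize(a,None,fx=2.4,fy=2.4,interpolation=cv2.INTER_CUBIC))
a=cv2.imread("pics/side0.png")[100:360,180:460];cv2.imwrite("pics/side0c.png",cv2.resize(a,None,fx=2.3,fy=2.3,interpolation=cv2.INTER_CUBIC))
```

```text
(no output)
```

View pics/top0c.png

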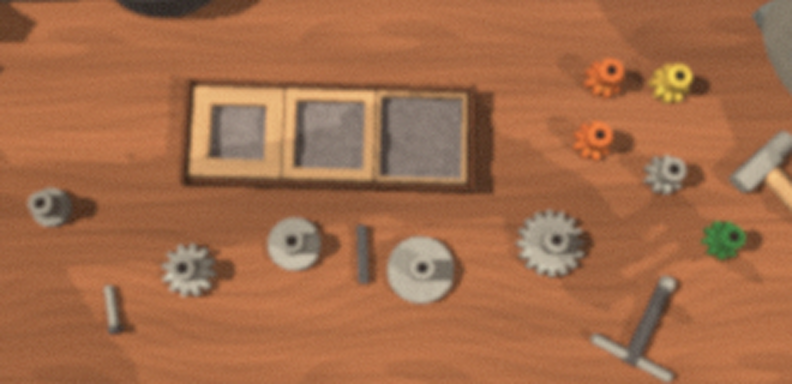

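View pics/side0c.png

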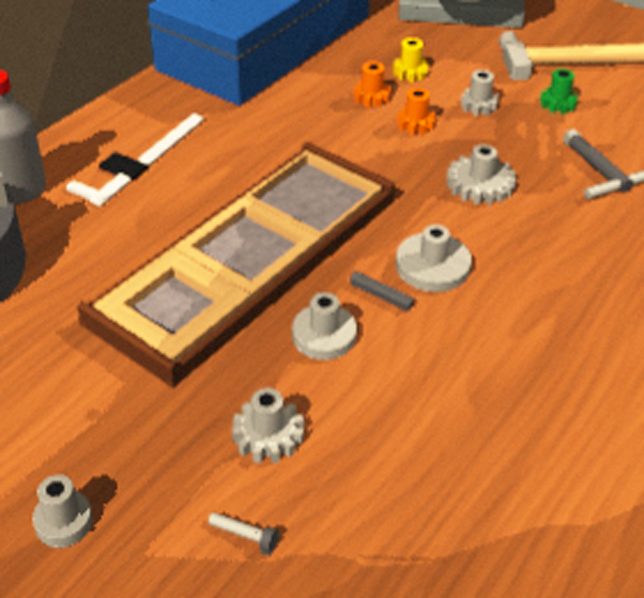

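Candidates for the small gear in the top picture:
- Steel toothed part at (437,203). This is my choice.
- Orange parts at (412,162) and (407,189).
- Yellow part at (440,164).
- Green part at (462,230).
- Smooth small blank at (181,216).

The medium gear is at (238,242) and its blank at (282,232). The large gear is at (389,231) and its blank at (335,242). The pockets at the left, middle and right, (259,185), (297,186) and (336,187), are small, medium and large.

Next I measure the bores and the tray.

```bash
cat >> h.py <<'E'
def bore(p,guess,r=9):
    "darkest blob near a guessed pixel, sub-pixel"
    g=cv2.GaussianBlur(p["img"],(0,0),.7).max(2).astype(float);u,v=map(int,np.round(guess))
    w=g[v-r:v+r+1,u-r:u+r+1];k=np.clip(w.min()+35-w,0,None)
    lab=cv2.connectedComponents((k>0).astype(np.uint8))[1];k=k*(lab==lab[np.unravel_index(w.argmin(),w.shape)])
    y,x=np.mgrid[v-r:v+r+1,u-r:u+r+1];return np.array([(k*x).sum(),(k*y).sum()])/k.sum()
E
python3 - <<'E'
from h import *
from scipy.spatial.transform import Rotation as Ro
T=vision.get_image("top");S=vision.get_image("side")
c=lambda u,v:(160+u/2.4,130+v/2.4); d=lambda u,v:(180+u/2.3,100+v/2.3)
for n,a,b in[("small",c(674,170),d(483,75)),("medium",c(183,268),d(267,398)),("large",c(557,240),d(485,150)),("bS",c(40,204),d(55,487)),("bM",c(291,241),d(323,300)),("bL",c(422,267),d(436,231))]:
    x,y=bore(T,a,5),bore(S,b,5);print(n,x.round(1),y.round(1),ray(T,x,.046).round(4),ray(S,y,.046).round(4))
# tray
for n,p,(x0,x1,y0,y1) in(("top",T,(232,362,160,212)),("side",S,(210,360,158,268))):
    h=cv2.cvtColor(p["img"],cv2.COLOR_BGR2HSV);m=cv2.inRange(h,(12,50,140),(30,165,255));k=np.zeros_like(m);k[y0:y1,x0:x1]=m[y0:y1,x0:x1]
    k=cv2.morphologyEx(k,cv2.MORPH_OPEN,np.ones((2,2)))
    cnt=max(cv2.findContours(cv2.morphologyEx(k,cv2.MORPH_CLOSE,np.ones((5,5))),cv2.RETR_EXTERNAL,cv2.CHAIN_APPROX_NONE)[0],key=cv2.contourArea)
    P=np.array([ray(p,q,.024)[:2] for q in cnt.reshape(-1,2)],np.float32);r=cv2.minAreaRect(P);print(n,r)
    cv2.imwrite(f"pics/m_{n}.png",k)
R=Ro.from_quat(manip.get_state()["orientation"][[1,2,3,0]] if 0 else np.roll(manip.get_state()["orientation"],-1)).as_matrix();print(R.round(3))
for q in[(325,105),(289,140),(190,170)]:print(q,ray(S,q,0).round(2))
E
```

```text
small [440.5 200. ] [389.4 132.1] [ 0.5405 -0.3672  0.046 ] [ 0.5413 -0.3672  0.046 ]
medium [235.4 241.1] [295.4 273.4] [0.4358 0.2048 0.046 ] [0.437 0.205 0.046]
large [391.6 229.4] [390.3 165.3] [ 0.4606 -0.2246  0.046 ] [ 0.4608 -0.2239  0.046 ]
bS [176.1 214.1] [203.5 312.2] [0.5132 0.3726 0.046 ] [0.5142 0.3725 0.046 ]
bM [281.  229.9] [320.6 230.9] [0.4646 0.0796 0.046 ] [0.4659 0.0802 0.046 ]
bL [335.5 241.1] [369.1 200.7] [ 0.4315 -0.0692  0.046 ] [ 0.4329 -0.0688  0.046 ]
top ((0.5914844274520874, 0.0344117134809494), (0.32988110184669495, 0.11180569976568222), 87.35997009277344)
side ((0.5894850492477417, 0.039418697357177734), (0.3277711272239685, 0.10923226922750473), 87.1841049194336)
[[-0.904  0.     0.428]
 [-0.428  0.    -0.904]
 [-0.    -1.    -0.   ]]
(325, 105) [ 0.83 -0.46  0.  ]
(289, 140) [ 0.79 -0.22  0.  ]
(190, 170) [0.92 0.06 0.  ]
```

Run:
```python
from h import *
u=np.array([.047,.999,0]);v=np.array([.999,-.047,0]);c0=np.array([.5905,.037,0])
out=[]
for n,(x0,x1,y0,y1) in(("top",(220,375,155,220)),("side",(205,365,155,272))):
    p=vision.get_image(n);f=4
    im=cv2.resize(p["img"],None,fx=f,fy=f,interpolation=cv2.INTER_CUBIC)
    for k,h in((.108,.034),(0,.042),(-.108,.05)):
        for z,col in((.024,(0,0,255)),(.010,(255,0,0))):
            q=proj(p,[c0+k*u+h*(a*u+b*v)+[0,0,z] for a,b in((1,1),(1,-1),(-1,-1),(-1,1))])
            cv2.polylines(im,[np.int32((q+.5)*f)],True,col,1)
    im=im[y0*f:y1*f,x0*f:x1*f];out.append(cv2.resize(im,(640,int(im.shape[0]*640/im.shape[1]))))
cv2.imwrite("pics/ov.png",cv2.resize(np.vstack(out),None,fx=.8,fy=.8))
p=vision.get_image("top");cv2.imwrite("pics/close.png",cv2.resize(p["img"][180:226,415:470],None,fx=8,fy=8,interpolation=cv2.INTER_CUBIC))
```

```text
(no output)
```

View pics/ov.png

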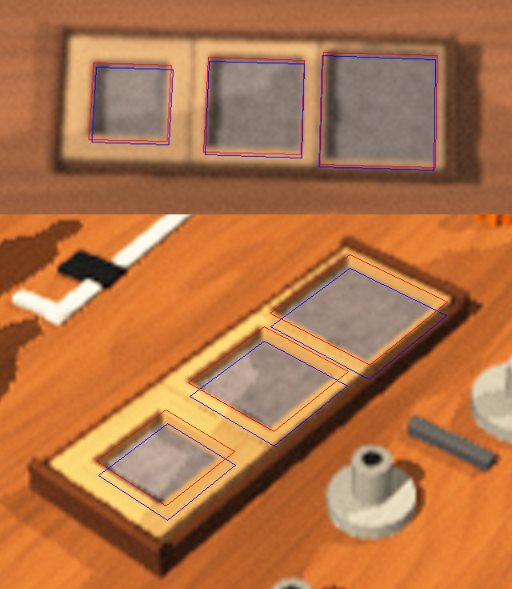

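View pics/close.png

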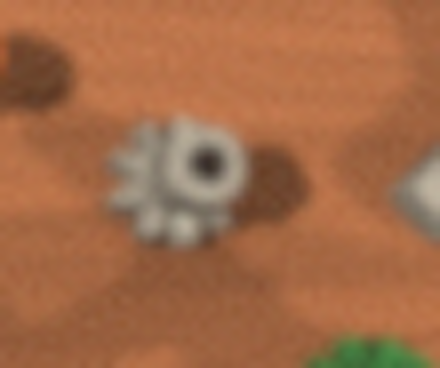

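Overlay: the rim outlines fit both views, so the pocket centres are small (.5955,.145), medium (.5905,.037) and large (.5855,-.071). The close crop shows a bare-steel toothed small gear at (441,200).

jog_arm(offset=[[-332,0,-112],[-332,0,-112],[-332,0,-112],[-332,0,-112],[-332,0,-112],[-332,0,-112],[-332,80,-112],[-332,80,-112]], rot=[[0,0,0],[0,0,0],[0,0,0],[0,0,0],[0,0,0],[0,0,0],[0,0,0],[0,0,0]], fingers=[-0.3,-0.3,-0.3,-0.3,-0.3,-0.3,-0.3,-0.3], force=30)

```text
t: 1.72
ee_pos: [0.5182, -0.3897, 0.1546]
orientation: [-0.157, 0.155, -0.689, 0.691]
ft_force: [0.3, -1.7, -0.8]
gripper_width: 0.0609
```

jog_arm(offset=[[0,0,0],[0,0,0],[0,0,0]], rot=[[0,0,0],[0,0,0],[0,0,0]], fingers=[-0.3,-0.3,-0.3])

```text
t: 1.97
ee_pos: [0.5156, -0.3914, 0.1536]
orientation: [-0.155, 0.155, -0.69, 0.69]
ft_force: [-1.0, -0.7, 0.1]
gripper_width: 0.0609
```

jog_arm(offset=[[-33,0,-11],[-33,40,-11],[-33,80,-11],[-33,110,-11],[-33,130,-11],[-33,134,-11],[-33,134,-11]], rot=[[0,0,0],[0,0,0],[0,0,0],[0,0,0],[0,0,0],[0,0,0],[0,0,0]], fingers=[-0.3,-0.3,-0.3,-0.3,-0.3,-0.3,-0.3])

```text
t: 2.55
ee_pos: [0.5399, -0.368, 0.0193]
orientation: [0.154, -0.155, 0.69, -0.69]
ft_force: [0.6, -0.7, 0.6]
gripper_width: 0.0609
```

jog_arm(offset=[[0,0,0],[0,0,0],[0,0,0],[0,0,0],[0,0,0],[0,0,0]], rot=[[0,0,0],[0,0,0],[0,0,0],[0,0,0],[0,0,0],[0,0,0]], fingers=[1,1,1,1,1,1])

```text
t: 3.05
ee_pos: [0.5413, -0.367, 0.0202]
orientation: [-0.155, 0.155, -0.69, 0.69]
ft_force: [-1.8, 1.1, 7.7]
gripper_width: 0.0277
```

jog_arm(offset=[[0,-15,0],[0,-40,0],[0,-75,0],[-10,-100,-16],[-27,-100,-44],[-50,-100,-82],[-70,-100,-115],[-90,-100,-148]], rot=[[0,0,0],[0,0,0],[0,0,0],[0,0,0],[0,0,0],[0,0,0],[0,0,0],[0,0,0]], fingers=[1,1,1,1,1,1,1,1])

```text
t: 3.72
ee_pos: [0.5586, -0.1923, 0.1197]
orientation: [0.155, -0.155, 0.69, -0.69]
ft_force: [1.8, -0.4, -3.1]
gripper_width: 0.027
```

jog_arm(offset=[[-20,0,-33],[-40,0,-66],[-60,0,-98],[-80,0,-131],[-100,0,-164],[-120,0,-197],[-140,0,-230],[-155,0,-255]], rot=[[0,0,0],[0,0,0],[0,0,0],[0,0,0],[0,0,0],[0,0,0],[0,0,0],[0,0,0]], fingers=[1,1,1,1,1,1,1,1])

```text
t: 4.38
ee_pos: [0.5893, 0.1059, 0.1196]
orientation: [0.156, -0.156, 0.69, -0.689]
ft_force: [-0.4, 0.0, -2.5]
gripper_width: 0.0276
```

jog_arm(offset=[[-12,0,-20],[-23,0,-37],[-23,0,-37],[-23,0,-37]], rot=[[0,0,0],[0,0,0],[0,0,0],[0,0,0]], fingers=[1,1,1,1])

```text
t: 4.72
ee_pos: [0.5942, 0.1468, 0.1193]
orientation: [0.156, -0.156, 0.69, -0.69]
ft_force: [0.5, -0.5, -1.9]
gripper_width: 0.0275
```

jog_arm(offset=[[0,20,2],[0,45,2],[0,65,2],[0,78,2],[0,83,2],[0,86,2],[0,88,2],[0,88,2]], rot=[[0,0,0],[0,0,0],[0,0,0],[0,0,0],[0,0,0],[0,0,0],[0,0,0],[0,0,0]], fingers=[1,1,1,1,1,1,1,1])

```text
t: 5.38
ee_pos: [0.5959, 0.1437, 0.0321]
orientation: [0.155, -0.155, 0.69, -0.69]
ft_force: [0.1, 0.5, -3.0]
gripper_width: 0.0276
```

```bash
cat > look.py <<'E'
from h import *
import sys
n=sys.argv[1];out=[]
for c,(x0,x1,y0,y1) in(("top",(220,375,155,220)),("side",(205,365,135,272))):
    p=vision.get_image(c);im=cv2.resize(p["img"][y0:y1,x0:x1],None,fx=3,fy=3,interpolation=cv2.INTER_CUBIC);out.append(cv2.resize(im,(480,int(im.shape[0]*480/im.shape[1]))))
cv2.imwrite(f"pics/{n}.png",np.vstack(out));s=manip.get_state();print(s["t"],s["ee_pos"],s["ft_force"])
E
python3 look.py place1
```

```text
5.4833 [0.59604879 0.14384221 0.03246849] [-0.1474289   0.41625965 -2.81113573]
```

View pics/place1.png

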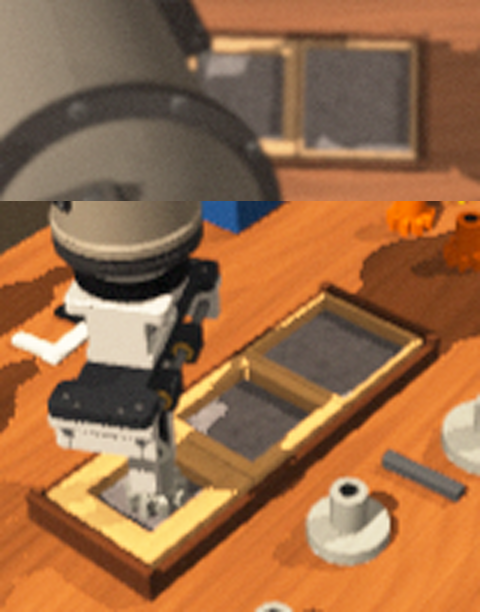

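The side view shows the gear inside the small recess at about (150,500), still held by the gripper. I lower the last 2 mm.

jog_arm(offset=[[0,1,0],[0,1,0],[0,2,0],[0,2,0],[0,2,0]], rot=[[0,0,0],[0,0,0],[0,0,0],[0,0,0],[0,0,0]], fingers=[1,1,1,1,1])

```text
t: 5.9
ee_pos: [0.5958, 0.1439, 0.0302]
orientation: [0.156, -0.155, 0.69, -0.69]
ft_force: [-1.9, 0.0, 5.3]
gripper_width: 0.0277
```

jog_arm(offset=[[0,0,0],[0,0,0],[0,0,0],[0,0,0],[0,-15,0],[0,-40,0],[0,-70,0],[0,-90,0]], rot=[[0,0,0],[0,0,0],[0,0,0],[0,0,0],[0,0,0],[0,0,0],[0,0,0],[0,0,0]], fingers=[-0.3,-0.3,-0.3,-0.3,-0.3,-0.3,-0.3,-0.3])

```text
t: 6.57
ee_pos: [0.596, 0.144, 0.1218]
orientation: [0.156, -0.155, 0.69, -0.69]
ft_force: [0.7, -0.4, -0.1]
gripper_width: 0.0612
```

jog_arm(offset=[[24,0,-25],[48,0,-50],[72,0,-75],[96,0,-100],[112,0,-117],[118,0,-123],[118,0,-123],[118,0,-123]], rot=[[0,0,0],[0,0,0],[0,0,0],[0,0,0],[0,0,0],[0,0,0],[0,0,0],[0,0,0]], fingers=[-0.3,-0.3,-0.3,-0.3,-0.3,-0.3,-0.3,-0.3])

```text
t: 7.23
ee_pos: [0.437, 0.2043, 0.1199]
orientation: [0.156, -0.155, 0.69, -0.69]
ft_force: [0.2, 0.3, 0.4]
gripper_width: 0.061
```

```bash
python3 look.py place1b
```

```text
7.3333 [0.43747998 0.20388827 0.11963049] [-0.12850371  0.29527902 -0.70688861]
```

View pics/place1b.png

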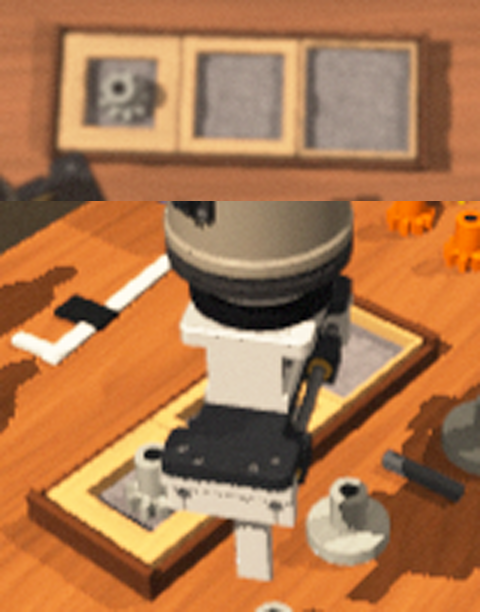

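The small gear is seated flat in the small recess, bore at about (121,88) in the top crop. Next is the medium gear.

jog_arm(offset=[[0,25,-1],[0,55,-1],[0,80,-1],[0,94,-1],[0,100,-1],[0,100,-1]], rot=[[0,0,0],[0,0,0],[0,0,0],[0,0,0],[0,0,0],[0,0,0]], fingers=[-0.3,-0.3,-0.3,-0.3,-0.3,-0.3])

```text
t: 7.83
ee_pos: [0.4357, 0.2045, 0.0182]
orientation: [-0.154, 0.156, -0.69, 0.69]
ft_force: [-0.0, -0.4, 0.6]
gripper_width: 0.0609
```

jog_arm(offset=[[0,0,0],[0,0,0],[0,0,0],[0,0,0],[0,0,0],[0,0,0]], rot=[[0,0,0],[0,0,0],[0,0,0],[0,0,0],[0,0,0],[0,0,0]], fingers=[1,1,1,1,1,1])

```text
t: 8.33
ee_pos: [0.4361, 0.2054, 0.0201]
orientation: [0.156, -0.155, 0.69, -0.69]
ft_force: [-0.4, -1.2, 7.2]
gripper_width: 0.0278
```

jog_arm(offset=[[0,-10,0],[0,-30,0],[0,-60,0],[0,-85,0],[0,-100,0],[0,-100,0]], rot=[[0,0,0],[0,0,0],[0,0,0],[0,0,0],[0,0,0],[0,0,0]], fingers=[1,1,1,1,1,1])

```text
t: 8.83
ee_pos: [0.4371, 0.2061, 0.1231]
orientation: [0.157, -0.154, 0.69, -0.689]
ft_force: [0.9, 0.4, -2.4]
gripper_width: 0.0275
```

jog_arm(offset=[[-6,0,20],[-17,0,55],[-28,0,92],[-39,0,129],[-50,0,165],[-60,0,198],[-66,0,218],[-66,0,218]], rot=[[0,0,0],[0,0,0],[0,0,0],[0,0,0],[0,0,0],[0,0,0],[0,0,0],[0,0,0]], fingers=[1,1,1,1,1,1,1,1])

```text
t: 9.5
ee_pos: [0.5906, 0.0318, 0.1184]
orientation: [-0.153, 0.154, -0.69, 0.691]
ft_force: [-0.5, -0.3, -3.7]
gripper_width: 0.0274
```

jog_arm(offset=[[0,0,0],[0,20,0],[0,45,0],[0,65,0],[0,80,0],[0,86,0],[0,86,0],[0,86,0]], rot=[[0,0,0],[0,0,0],[0,0,0],[0,0,0],[0,0,0],[0,0,0],[0,0,0],[0,0,0]], fingers=[1,1,1,1,1,1,1,1])

```text
t: 10.17
ee_pos: [0.5885, 0.0372, 0.0338]
orientation: [0.155, -0.156, 0.69, -0.69]
ft_force: [-0.8, -0.1, -3.1]
gripper_width: 0.0274
```

```bash
python3 look.py place2
```

```text
10.2667 [0.58929459 0.03697    0.03463469] [-0.29658839  0.97522884 -3.01967865]
```

View pics/place2.png

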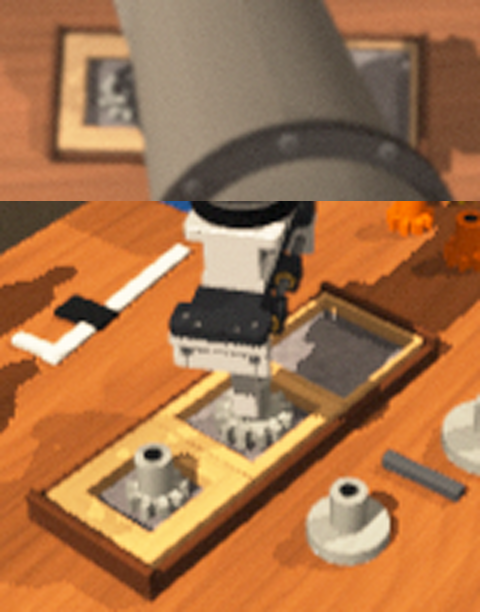

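The medium gear is centred over its recess at about (250,430), 4 mm above the floor. I set it down, then release.

jog_arm(offset=[[0,1,0],[0,2,0],[0,3,0],[0,4,0],[0,4.5,0],[0,4.5,0],[0,4.5,0]], rot=[[0,0,0],[0,0,0],[0,0,0],[0,0,0],[0,0,0],[0,0,0],[0,0,0]], fingers=[1,1,1,1,1,1,1])

```text
t: 10.85
ee_pos: [0.589, 0.0365, 0.0301]
orientation: [-0.155, 0.155, -0.69, 0.69]
ft_force: [-6.5, -1.3, 14.6]
gripper_width: 0.0275
```

jog_arm(offset=[[0,0,0],[0,0,0],[0,0,0],[0,0,0],[0,-15,0],[0,-40,0],[0,-70,0],[0,-90,0]], rot=[[0,0,0],[0,0,0],[0,0,0],[0,0,0],[0,0,0],[0,0,0],[0,0,0],[0,0,0]], fingers=[-0.3,-0.3,-0.3,-0.3,-0.3,-0.3,-0.3,-0.3])

```text
t: 11.52
ee_pos: [0.5892, 0.0366, 0.1212]
orientation: [0.156, -0.155, 0.69, -0.69]
ft_force: [0.1, -0.3, 0.3]
gripper_width: 0.0609
```

jog_arm(offset=[[28,0,22],[56,0,44],[85,0,67],[115,0,91],[145,0,115],[175,0,139],[203,0,161],[228,0,181]], rot=[[0,0,0],[0,0,0],[0,0,0],[0,0,0],[0,0,0],[0,0,0],[0,0,0],[0,0,0]], fingers=[-0.3,-0.3,-0.3,-0.3,-0.3,-0.3,-0.3,-0.3])

```text
t: 12.18
ee_pos: [0.4589, -0.2267, 0.1192]
orientation: [-0.155, 0.155, -0.69, 0.69]
ft_force: [0.2, 0.1, 0.3]
gripper_width: 0.0611
```

jog_arm(offset=[[0,0,0],[0,0,0]], rot=[[0,0,0],[0,0,0]], fingers=[-0.3,-0.3])

```text
t: 12.35
ee_pos: [0.4595, -0.2262, 0.1191]
orientation: [-0.154, 0.154, -0.69, 0.69]
ft_force: [0.4, 1.0, 0.6]
gripper_width: 0.0609
```

```bash
python3 look.py place2b
python3 - <<'E'
from h import *
S=vision.get_image("side");y=bore(S,(390.3,165.3),4);print(y,ray(S,y,.046))
E
```

```text
12.45 [ 0.46073216 -0.22398288  0.11907051] [-0.26027456  1.55375242  0.00614887]
[390.38392857 165.33035714] [ 0.46056389 -0.22369162  0.046     ]
```

View pics/place2b.png

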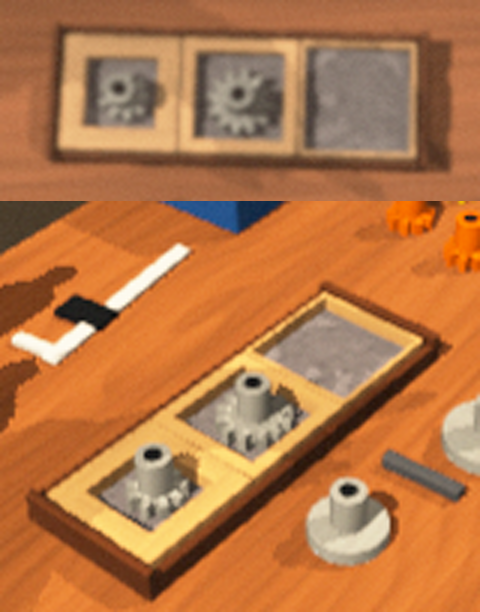

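The small and medium gears are both seated, and the TCP is over the large gear. Next is the large one.

jog_arm(offset=[[0,25,0],[0,55,0],[0,80,0],[0,93,0],[0,99,0],[0,99,0]], rot=[[0,0,0],[0,0,0],[0,0,0],[0,0,0],[0,0,0],[0,0,0]], fingers=[-0.3,-0.3,-0.3,-0.3,-0.3,-0.3])

```text
t: 13.0
ee_pos: [0.4602, -0.2234, 0.0189]
orientation: [0.155, -0.156, 0.69, -0.689]
ft_force: [-1.0, 0.1, 0.3]
gripper_width: 0.0611
```

jog_arm(offset=[[0,0,0],[0,0,0],[0,0,0],[0,0,0],[0,0,0],[0,0,0]], rot=[[0,0,0],[0,0,0],[0,0,0],[0,0,0],[0,0,0],[0,0,0]], fingers=[1,1,1,1,1,1])

```text
t: 13.5
ee_pos: [0.4605, -0.2247, 0.0205]
orientation: [-0.155, 0.155, -0.69, 0.69]
ft_force: [-2.0, 1.9, 7.7]
gripper_width: 0.0275
```

jog_arm(offset=[[0,-10,0],[0,-30,0],[0,-60,0],[0,-85,0],[0,-100,0],[0,-100,0],[0,-100,0]], rot=[[0,0,0],[0,0,0],[0,0,0],[0,0,0],[0,0,0],[0,0,0],[0,0,0]], fingers=[1,1,1,1,1,1,1])

```text
t: 14.08
ee_pos: [0.4604, -0.2248, 0.1206]
orientation: [-0.156, 0.155, -0.69, 0.69]
ft_force: [0.1, 0.6, -4.4]
gripper_width: 0.0273
```

jog_arm(offset=[[-18,0,-9],[-48,0,-23],[-80,0,-38],[-112,0,-53],[-144,0,-69],[-170,0,-81],[-179,0,-85],[-179,0,-85]], rot=[[0,0,0],[0,0,0],[0,0,0],[0,0,0],[0,0,0],[0,0,0],[0,0,0],[0,0,0]], fingers=[1,1,1,1,1,1,1,1])

```text
t: 14.75
ee_pos: [0.5861, -0.068, 0.1181]
orientation: [0.156, -0.157, 0.69, -0.689]
ft_force: [0.4, 0.2, -5.2]
gripper_width: 0.0276
```

jog_arm(offset=[[0,0,0],[0,20,0],[0,45,0],[0,65,0],[0,80,0],[0,86,0],[0,86,0],[0,86,0]], rot=[[0,0,0],[0,0,0],[0,0,0],[0,0,0],[0,0,0],[0,0,0],[0,0,0],[0,0,0]], fingers=[1,1,1,1,1,1,1,1])

```text
t: 15.42
ee_pos: [0.5852, -0.0721, 0.0342]
orientation: [-0.155, 0.155, -0.69, 0.69]
ft_force: [0.8, -0.8, -4.2]
gripper_width: 0.0273
```

```bash
python3 look.py place3
```

```text
15.5167 [ 0.58611376 -0.07170168  0.03507372] [ 0.31549291 -0.00991462 -4.76933114]
```

View pics/place3.png

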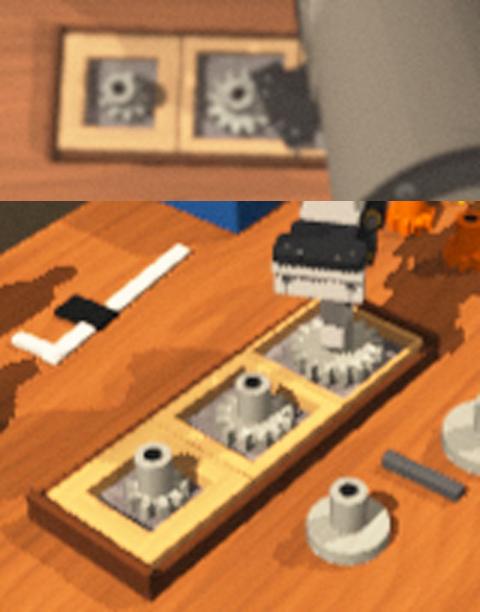

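The large gear is over its recess at about (335,350) and clear of the rims. I set it down, release and retreat.

jog_arm(offset=[[0,1,0],[0,2,0],[0,3,0],[0,4,0],[0,4.5,0],[0,4.5,0],[0,4.5,0]], rot=[[0,0,0],[0,0,0],[0,0,0],[0,0,0],[0,0,0],[0,0,0],[0,0,0]], fingers=[1,1,1,1,1,1,1])

```text
t: 16.1
ee_pos: [0.5858, -0.0712, 0.0305]
orientation: [-0.155, 0.155, -0.69, 0.69]
ft_force: [-5.6, 0.7, 13.1]
gripper_width: 0.0272
```

jog_arm(offset=[[0,0,0],[0,0,0],[0,0,0],[0,0,0],[0,-15,0],[0,-40,0],[0,-70,0],[0,-100,0]], rot=[[0,0,0],[0,0,0],[0,0,0],[0,0,0],[0,0,0],[0,0,0],[0,0,0],[0,0,0]], fingers=[-0.3,-0.3,-0.3,-0.3,-0.3,-0.3,-0.3,-0.3])

```text
t: 16.77
ee_pos: [0.5852, -0.0712, 0.1303]
orientation: [0.155, -0.156, 0.69, -0.69]
ft_force: [-0.2, 0.7, 0.3]
gripper_width: 0.061
```

jog_arm(offset=[[22,-15,22],[44,-30,44],[66,-45,66],[88,-60,88],[110,-60,110],[132,-60,132],[150,-60,150],[150,-60,150]], rot=[[0,0,0],[0,0,0],[0,0,0],[0,0,0],[0,0,0],[0,0,0],[0,0,0],[0,0,0]], fingers=[-0.3,-0.3,-0.3,-0.3,-0.3,-0.3,-0.3,-0.3])

```text
t: 17.43
ee_pos: [0.5119, -0.2765, 0.1897]
orientation: [-0.153, 0.153, -0.69, 0.691]
ft_force: [-0.3, -0.7, 0.5]
gripper_width: 0.0611
```

```bash
python3 look.py fin
python3 - <<'E'
from h import *
for c in("top","side"):
    p=vision.get_image(c)
    for n,X in(("S",(.5955,.145,.056)),("M",(.5905,.037,.056)),("L",(.5855,-.071,.056)),("bS",(.5137,.3725,.046)),("bM",(.4652,.08,.046)),("bL",(.4322,-.069,.046))):
        y=bore(p,proj(p,[X])[0],4);print(c,n,((ray(p,y,X[2])-X)*1000).round(1)[:2])
E
```

```text
17.5333 [ 0.51397572 -0.27173417  0.18949073] [ 0.03221688  0.13413041 -0.10550475]
top S [-0.1 -1.8]
top M [-2.1 -1.7]
top L [ 0.6 -1. ]
top bS [-0.6  0.1]
top bM [-0.5 -0.5]
top bL [-0.7 -0.2]
side S [ 0.9 -1.6]
side M [-1.  -1.7]
side L [ 0.9 -0.6]
side bS [ 0.5 -0.1]
side bM [0.7 0.2]
side bL [0.6 0.3]
```

View pics/fin.png

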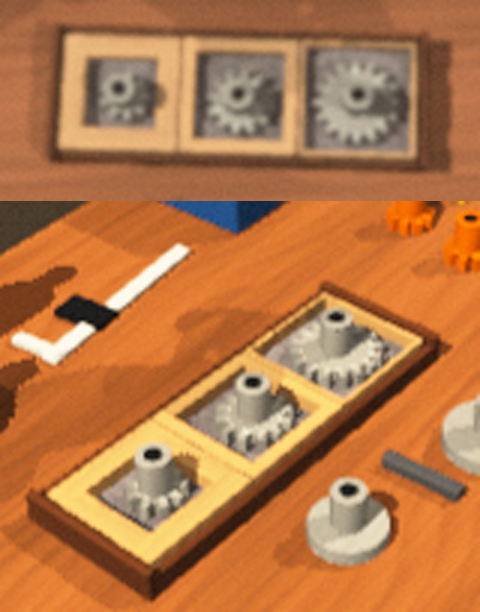

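All three gears are seated flat, hub up, within about 3 mm of their pocket centres. The blanks have not moved.

```bash
python3 -c "
from h import *
print(manip.hand_in())"
```

```text
the job is handed in; nothing more can be done
None
```

The three steel toothed gears are in the tray, each lying flat, hub up, in the pocket for its size. I placed them in the order small, medium, large. Each was lowered to light contact (5–15 N) before release. I handed the job in with the gripper clear of everything and the clock at about 18 s.

- **Final check:** in both cameras the gears' bores lie within about 3 mm of the pocket centres, at the height a seated gear should have. The three smooth blanks are within 1 mm of where they started.
- **Look-alikes:** I did not touch the coloured ones, but I did not re-measure their positions at the end.
- **Disagreement:** the two views differed by about 5 mm on the tray's position along its length. I used the mean, which an overlay of the recess outlines confirmed.

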